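# Park the stone arm and raise a guided knife sharpener by four clicks

## Task

On the guided knife sharpener, push the stone arm sideways by its black hand grip, past the knife's tip and on until it meets its stop; then push on a lobe of the three-lobed wheel on top of the column and turn it clockwise, as seen from above, by exactly four clicks, never past the fourth click nor backwards, and take the hand away. Do it all with one fingertip, or the closed fingers as one: do not pinch the grip or the wheel, do not touch the knife, and leave everything that lies about where it is.

Things in the scene. Friction and masses are not known exactly. Their poses are not given: they have to be found in the camera images.
- sharpener: guided knife sharpener bolted to the bench: steel base plate 260 x 110 x 12 mm, a column (two guide rods with a lead screw between, top plate 200 mm up) and, 145 mm from it, a clamp post 118 mm high that holds the knife. Origin on the bench under the column's axis; x points level from the column to the knife, z up. The base plate reaches from x -50 to +210 mm, y -55 to +55 mm
- knife: the knife being sharpened, held level in the clamp 107 mm above the bench; it must not be touched. Same origin and axes as the sharpener: 4 mm thick blade from x 150 (spine) to 185 mm (edge), its tip at y -88 mm; wooden handle 18 mm thick from y 60 to 160 mm, top at z 117 mm
- stone_arm (a joint): swing of the stone arm about its upright pivot, rad: 0 when it points straight along the sharpener's x over the knife (it starts between -0.1 and 0.2), growing clockwise seen from above (towards the sharpener's -y, past the knife's tip), 0.785 at the stop. Stays where it is left; about 0.6 N at the hand grip moves it
- pivot_pin (a point): upright pivot of the stone arm, on the front of the carriage, 35 mm from the column's axis and 160 mm above the bench; x level along the arm
- grip_mid (a point): centre of the stone arm's black hand grip: a cylinder 24 mm thick and 52 mm long at the arm's free end, 238 mm along the arm from its pivot and about 98 mm above the bench. x runs outward along the arm, which slopes down 15 degrees, y to its left, z up. Between pivot and grip are an 8 mm rod and, from 105 to 207 mm along the arm, the stone holder, 26 mm wide and 20 mm deep
- wheel (a joint): angle of the three-lobed wheel, rad, growing clockwise seen from above; it rests on a click stop and reads 0 at the start. One click is 0.4189 rad (24 degrees, 15 clicks a turn), so four clicks read 1.676. It must be pushed half a click (about 4 N at mid lobe), then snaps on to the next stop by itself, and stays there. Each click raises the carriage with the stone arm by 0.9 mm
- wheel_hub (a point): centre of the wheel on its upright axis, half-way up the lobes, 229 mm above the bench on top of the column: black, hub 30 mm in diameter, three lobes 120 degrees apart, each 17 mm wide with a rounded end 46.5 mm from the axis. Lobes reach from 220 to 238 mm above the bench, with open gaps between them; under them, 8 mm lower, is a round collar 108 mm in diameter with 15 tick marks, one per click
- lobe1 (a point): middle of the lobe that bears a white index line, 34 mm from the wheel's axis, half-way up; x points outward along the lobe, z up
- lobe2 (a point): the same point of the next lobe anticlockwise (seen from above)
- lobe3 (a point): the same point of the lobe after that
- pin_jar: small glass jar, 42 mm in diameter, 46 mm high, standing under the stone arm's swing
- angle_cube: grey angle gauge, 52 x 52 x 26 mm, lying under the stone arm's swing
- oil_bottle: amber oil bottle, 34 mm in diameter, 100 mm high, standing beside the column
- spare_stone: spare sharpening stone on its backing plate, 150 x 26 x 13 mm, lying flat beyond the stone arm's end
- scale_a: dark wooden handle scale, 120 x 38 x 9 mm, lying flat behind the column
- scale_b: second handle scale of the same size
- knife_blank: flat steel knife blank, 220 x 28 x 5 mm, lying flat beside the base plate

How it is judged (in metres and radians):
On the way, in this order (a step that is already met when the one before it is completed fails the run):
1. the stone arm is pushed past the knife's tip to its stop, before the wheel is turned (value of joint stone_arm above 0.7 rad and value of joint wheel between -0.2 and 0.2 rad), for 0.2 s.
2. the wheel has been turned four clicks and rests in the fourth stop (value of joint wheel between 1.55552 and 1.79552 rad and value of joint stone_arm above 0.7 rad), for 0.3 s.
At the end, for the whole second after the job is handed in: The stone arm is at its stop (joint above 0.70 rad of 0.785) and the wheel rests in the fourth click stop (1.676 rad within 0.12), both still; every bystander is within 15 mm of where it began (all of step 2 and velocity of joint wheel between -0.05 and 0.05 rad/s and velocity of joint stone_arm between -0.05 and 0.05 rad/s and distance of each of pin_jar, angle_cube, oil_bottle, spare_stone, scale_a, scale_b, knife_blank from where it was at the start of the episode below 0.015 m); the robot touches nothing.
It fails at once if the wheel is turned past the fourth click (beyond 4.6 clicks) or backwards (by more than 0.6 of a click) (value of joint wheel above 1.92685 rad or value of joint wheel below -0.251328 rad).
It fails at once if the wheel is pinched between the fingers, by a lobe ((x of the grasp point in the frame of lobe1 between -0.022 and 0.018 m and y of the grasp point in the frame of lobe1 between -0.006 and 0.006 m and z of the grasp point in the frame of lobe1 below 0.024 m and contact force between the fingers and wheel above 0.5 N) or (x of the grasp point in the frame of lobe2 between -0.022 and 0.018 m and y of the grasp point in the frame of lobe2 between -0.006 and 0.006 m and z of the grasp point in the frame of lobe2 below 0.024 m and contact force between the fingers and wheel above 0.5 N) or (x of the grasp point in the frame of lobe3 between -0.022 and 0.018 m and y of the grasp point in the frame of lobe3 between -0.006 and 0.006 m and z of the grasp point in the frame of lobe3 below 0.024 m and contact force between the fingers and wheel above 0.5 N)).
It fails at once if the stone arm is pinched between the fingers (x of the grasp point in the frame of grip_mid between -0.2 and 0.035 m and y of the grasp point in the frame of grip_mid between -0.006 and 0.006 m and z of the grasp point in the frame of grip_mid below 0.024 m and contact force between the fingers and stone_arm above 0.5 N).
It fails at once if the knife is touched (contact force between any of the fingers, the arm and knife above 0.5 N).
It fails at once if something that lies about is moved by more than 15 mm, or lifted (distance of any of pin_jar, angle_cube, oil_bottle, spare_stone, scale_a, scale_b, knife_blank from where it was at the start of the episode above 0.015 m).
It also fails if it takes over 72 s, if anything falls off the work surface, if the arm or the gripper's body presses on something with over 40 N, if the wrist force passes 120 N, or if a joint passes its speed limit or range.

## Robot

A 6-joint arm with a two-finger parallel gripper is mounted at the origin on the work surface. World frame = base frame: x ahead of the robot, y to its left, z up, the work surface at z = 0. Lengths are in m, angles in degrees, forces in N, time in s.
With the tool pointing down it reaches from about 0.25 to 0.725 m from the base axis. Payload 9.7 kg.
Tool frame: the origin (TCP) lies at the very end of the fingers, on their centre line; the grasp point (between the pads) lies 19 mm behind it; z points along the fingers, y is the direction in which the jaws open and shut (so a half turn about z gives the same grasp; the last joint's range is limited). The gripper opens to 85 mm and grips with 20 to 120 N. Pads are 22 mm wide; open, the fingers measure 114 mm over their backs; the gripper's body (76 mm by 85 mm) begins 54 mm behind the grasp point. The pads swing forward as they close: fully open they stand 13 mm farther back than shut.
Start: joints at [-71.333, 4.979, 10.078, 95.1, 0, 90], TCP at [0.176, -0.521, 0.231] pointing down, gripper open.
Joint ranges: [-179.16, 179.16], [-48.56, 103.87], [-65.8, 70.77], [-126.05, 130.52], [-82.76, 87.17], [-180, 180]. Speed limits (degrees/s): [127.2, 127.2, 147.25, 180, 180, 180].

## Interface

Orientations are given as [roll, pitch, yaw] about the fixed x, y, z axes, in that order (R = Rz(yaw) Ry(pitch) Rx(roll)).
In Python, from workcell import bot gives the robot as it stands.
- The arm moves only by the shell command python3 -m pendant 'ROWS' [FORCE]. ROWS is JSON, a list that holds one entry, the list of rows, each a list of 7 numbers: the shift along the tool's x, y, z in cm, then the turn, a rotation vector about the tool's x, y, z in rad, then the opening in per cent of the stroke, from 0 (shut) to 100 (fully open). In form: [[[dx, dy, dz, ax, ay, az, gripper], ...]]. A call has 1 to 5 rows; each row shifts and turns the pose as measured when the row begins, along the tool's axes as they then stand; what a row does not reach is not made up. A row lasts 1/12 s, in which the tool goes at most 41.7 mm and 7.16 degrees, less where a joint would pass 70% of its speed; a pose out of reach is approached as far as the arm can. A call with a gripper value outside its range is refused whole. The fingers move at their own pace and stop on an object; FORCE is the grip in N (left out, the last holds). Time passes only in rows, so rows that do not move let the fingers close. It gives the time, the measured TCP pose, the force and the opening at its end, in the units of the state.
- bot.get_obs(): the state, without advancing time (a new reading comes with each control period).
- bot.camera(name): name is "side" or "top"; returns the picture (480x640x3 uint8, red, green, blue); there is no depth.
- bot.get_calibration(name): a dict with "intrinsics" (3x3 intrinsics, pixels), "pose" (4x4, takes a point from camera to world coordinates). Camera axes: x right, y down, z forward; pixel columns grow to the right and rows downward; lengths in m; the calibration is good to about 2 mm. A picture is of the moment at which its call begins. get_calibration takes no time and is no camera call.
- bot.job_done(): hands the job in, once; it reports no verdict.
Trained networks look in the newest picture that a camera, given by its name, has taken for a name from the list of things; names that differ only in an ending like _2 or _b are one class to them, and where a whole thing is asked for, a point or a joint stands for the part that bears it (a point fixed in the world has none). Each returns a list of dicts, best first, with "confidence" (0 to 1); they miss things now and then, are a little off and sometimes report something else, mostly with a low value. They report only what shows in the picture. A call takes as long as a camera call.
- bot.masks_of(camera, thing): "pixels" (480x640 bool, what is visible of it) and "extent" ([left, top, right, bottom] in pixels, round what is visible of it).
- bot.mark_of(camera, thing): "uv" ([column, row] in pixels: a listed point, or the origin of a listed thing).
The state is a dict: "time": time; "q": joint angles; "qd": joint speeds; "joint_efforts": joint torques, N m; "ee_pos": TCP position; "tcp_rot": TCP orientation; "wrist_force": force on the tool from outside, world axes, zero at the start; "torque": the same for the moment, N m; "opening": finger opening in m.
Only numpy, scipy, OpenCV 4.12 (cv2) and the standard library are available. Lean on these libraries where they do the work, as an engineer would, in place of code of your own. Each camera call takes 0.05 s, during which the arm holds its last target. There are 200 camera calls.

## Working session

There is one attempt and no reset: what is moved stays moved. The work goes in short steps, Python scripts to look and compute and a shell command to move; the robot and the scene stay as the last step left them, time stands still between calls to the robot, and variables do not carry over. Pictures are saved under pics/ and viewed, about 8 in all and at most 12, crops included, and the job is handed in when it is done.

```bash
mkdir -p pics; ls; cat > h.py <<'E'
import numpy as np,cv2
from workcell import bot
from scipy.spatial.transform import Rotation as R
def cal(c):
    d=bot.get_calibration(c);return np.array(d["intrinsics"]),np.array(d["pose"])
def ray(c,uv):
    K,P=cal(c);d=P[:3,:3]@np.linalg.solve(K,[uv[0],uv[1],1.]);return P[:3,3],d
def atz(c,uv,z):
    o,d=ray(c,uv);return o+d*(z-o[2])/d[2]
def proj(c,p):
    K,P=cal(c);q=K@(P[:3,:3].T@(np.array(p)-P[:3,3]));return q[:2]/q[2]
def tri(uvs):
    A=np.zeros((3,3));b=np.zeros(3)
    for c,uv in uvs.items():
        o,d=ray(c,uv);d=d/np.linalg.norm(d);M=np.eye(3)-np.outer(d,d);A+=M;b+=M@o
    return np.linalg.solve(A,b)
def snap(c,n):
    im=bot.camera(c);cv2.imwrite(f"pics/{n}.png",im[...,::-1]);return im
E
python3 - <<'E'
from h import *
np.set_printoptions(precision=4,suppress=True)
Z=dict(wheel_hub=.229,lobe1=.229,lobe2=.229,lobe3=.229,pivot_pin=.16,grip_mid=.098,sharpener=0,knife=0,pin_jar=0,angle_cube=0,oil_bottle=0,spare_stone=0,scale_a=0,scale_b=0,knife_blank=0)
for c in("top","side"):
    snap(c,c+"0");print(c,cal(c)[1][:3,3],cal(c)[0][0,0])
    for t,z in Z.items():
        for m in bot.mark_of(c,t)[:2]:print(t,np.round(m["uv"],1),round(m["confidence"],2),atz(c,m["uv"],z)[:2])
o=bot.get_obs();print(o["time"],o["ee_pos"],o["tcp_rot"],o["opening"])
E
```

```text
pics
top [ 0.3668 -0.0701  1.1047] 479.02567311107174
lobe1 [419.2 241.2] 0.92 [ 0.5499 -0.2258]
lobe1 [386.3 258.7] 0.74 [ 0.5185 -0.1634]
lobe2 [419.2 241.2] 0.92 [ 0.5499 -0.2258]
lobe2 [386.3 258.7] 0.74 [ 0.5185 -0.1634]
lobe3 [419.2 241.2] 0.92 [ 0.5499 -0.2258]
lobe3 [386.3 258.7] 0.74 [ 0.5185 -0.1634]
pivot_pin [372.5 255.7] 0.9 [ 0.5372 -0.1436]
grip_mid [265.1 276.9] 0.92 [0.5084 0.0811]
sharpener [386.6 263.7] 0.9 [ 0.5463 -0.188 ]
knife [456.3 286.1] 0.36 [ 0.4903 -0.3448]
pin_jar [340.4 224. ] 0.85 [ 0.6444 -0.0832]
angle_cube [289. 216.] 0.66 [0.6675 0.039 ]
angle_cube [341.6 226.2] 0.19 [ 0.6389 -0.0859]
oil_bottle [394.9 321.7] 0.8 [ 0.4125 -0.2006]
spare_stone [249.8 300.5] 0.78 [0.468  0.1311]
scale_a [457.7 284.6] 0.78 [ 0.4937 -0.3483]
scale_a [445.9 222.2] 0.58 [ 0.6419 -0.3317]
scale_b [457.7 284.6] 0.78 [ 0.4937 -0.3483]
scale_b [445.9 222.2] 0.58 [ 0.6419 -0.3317]
knife_blank [357.5 191.1] 0.85 [ 0.7247 -0.1264]
knife_blank [397.3 321.7] 0.49 [ 0.4124 -0.206 ]
side [ 0.3665 -0.7811  0.7433] 525.6654278242559
wheel_hub [307.7 247.9] 0.76 [ 0.5439 -0.1835]
lobe
[... 309 characters left out ...]
7 396.3] 0.44 [ 0.6105 -0.3879]
sharpener [309.3 348.7] 0.64 [ 0.5427 -0.1905]
sharpener [287.2 242.3] 0.32 [0.5847 0.1155]
knife [315.1 262.6] 0.34 [0.6236 0.0304]
pin_jar [342.1 292.1] 0.83 [ 0.6482 -0.072 ]
pin_jar [337.6 257.9] 0.32 [0.6748 0.0304]
angle_cube [336.9 259.2] 0.51 [0.672  0.0268]
oil_bottle [234.5 376.7] 0.73 [ 0.4031 -0.21  ]
spare_stone [254.  221.6] 0.58 [0.5303 0.2146]
spare_stone [236.2 249.1] 0.56 [0.4707 0.1265]
scale_a [393.1 394.2] 0.8 [ 0.6467 -0.3236]
scale_a [302.8 431.7] 0.64 [ 0.4849 -0.344 ]
scale_b [393.1 394.2] 0.8 [ 0.6467 -0.3236]
scale_b [302.8 431.7] 0.64 [ 0.4849 -0.344 ]
1.6 [ 0.176  -0.5211  0.2313] [-179.9999   -0.0008   18.6638] 0.08564342533517705
```

View pics/top0.png

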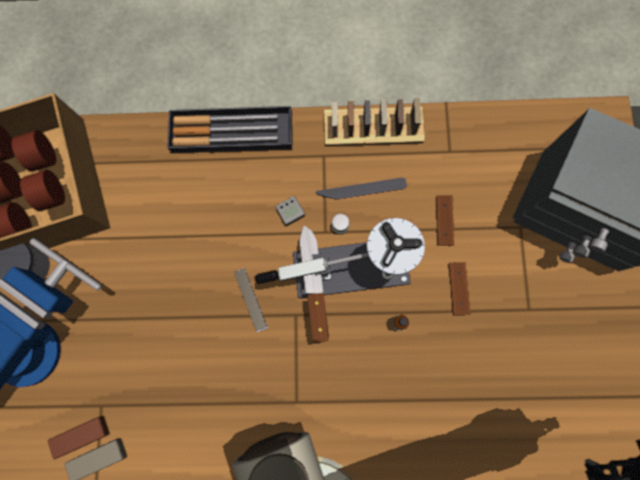

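View pics/side0.png

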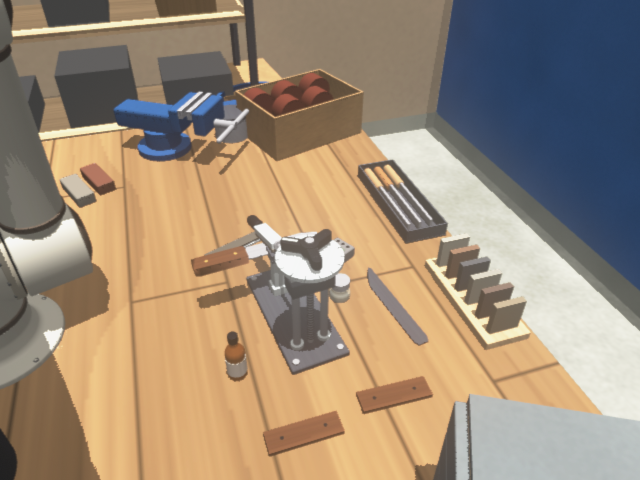

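```bash
python3 - <<'E'
from h import *
np.set_printoptions(precision=4,suppress=True)
im=cv2.imread("pics/top0.png");s=cv2.imread("pics/side0.png")
a=cv2.resize(im[205:305,240:440],None,fx=4,fy=4,interpolation=cv2.INTER_CUBIC)
b=cv2.resize(s[220:280,260:360],None,fx=4,fy=4,interpolation=cv2.INTER_CUBIC)
c=np.zeros((600,800,3),np.uint8);d=cv2.resize(a,(800,400));c[:360]=d[:360];c[360:600,:400]=b
cv2.imwrite("pics/crop.png",c)
bot.camera("top");bot.camera("side")
for cam in("top","side"):
  for t in("wheel","wheel_hub","stone_arm","knife"):
    for m in bot.masks_of(cam,t)[:2]:
      p=m["pixels"];ys,xs=np.nonzero(p);print(cam,t,round(m["confidence"],2),m["extent"],len(xs),xs.mean(),ys.mean())
      if t in("wheel","wheel_hub") : np.save(f"m_{cam}_{t}.npy",p)
for hub in [(.545,-.185,.212)]:
  print(proj("top",hub),proj("side",hub))
# white collar disc centre in top
g=im.astype(int).min(2)
m=(g>150);m[:, :355]=0;m[:,440:]=0;m[:205]=0;m[285:]=0
cs,_=cv2.findContours(m.astype(np.uint8),0,1);k=max(cs,key=cv2.contourArea);e=cv2.fitEllipse(cv2.convexHull(k));print(e,atz("top",e[0],.212))
E
```

```text
top wheel 0.74 [379.4, 222.7, 423.9, 264.7] 733 396.4174624829468 243.193724420191
top wheel_hub 0.91 [381.7, 224.0, 424.3, 264.8] 695 396.8115107913669 243.10359712230215
top wheel_hub 0.26 [251.6, 254.1, 370.7, 283.8] 1141 302.4583698510079 268.7046450482033
top stone_arm 0.82 [256.2, 252.2, 367.2, 286.7] 1051 300.3339676498573 269.1779257849667
top knife 0.88 [299.1, 225.3, 326.7, 346.6] 1586 313.52269861286254 289.78814627994956
side wheel 0.7 [278.9, 230.4, 330.7, 269.8] 935 308.56470588235294 246.99358288770054
side wheel_hub 0.83 [279.5, 231.1, 332.1, 270.0] 1069 308.36389148737135 246.93264733395696
side wheel_hub 0.39 [213.7, 232.3, 258.5, 253.7] 339 239.93215339233038 242.2330383480826
side stone_arm 0.77 [246.1, 216.5, 279.5, 249.6] 614 264.42345276872965 232.92671009771988
side knife 0.8 [188.9, 231.8, 314.5, 277.2] 1336 230.95284431137725 257.5366766467066
[396.2056 246.1656] [308.7401 256.7852]
((395.54833984375, 245.4830780029297), (55.31497573852539, 57.560813903808594), 113.7159194946289) [ 0.5463 -0.1838  0.212 ]
```

View pics/crop.png

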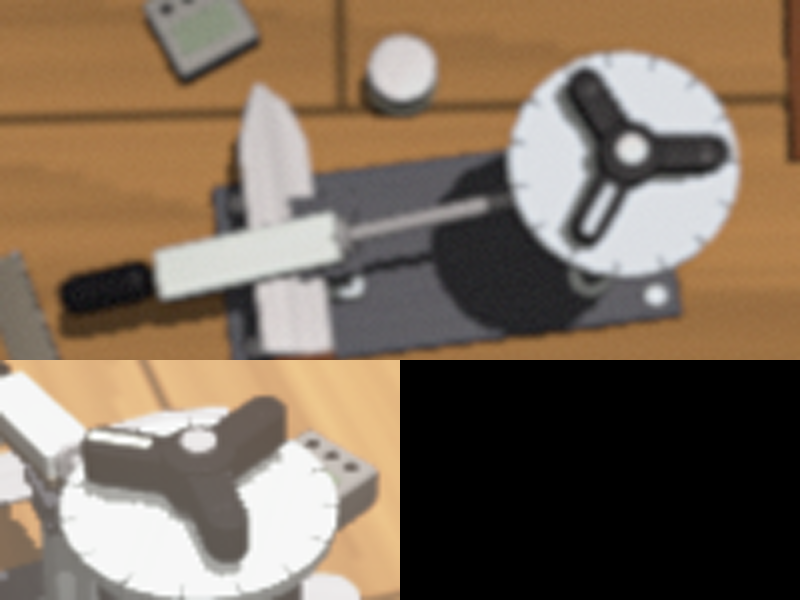

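```bash
cat >> h.py <<'E'
def togo(x,y,z,yaw):
    o=bot.get_obs();p=np.array(o["ee_pos"]);Rt=R.from_euler("xyz",o["tcp_rot"],degrees=True)
    d=Rt.inv().apply(np.array([x,y,z])-p)*100
    rv=(Rt.inv()*R.from_euler("xyz",[180,0,yaw],degrees=True)).as_rotvec()
    print("t%.2f"%o["time"],"pos",np.round(p,4),"rpy",np.round(o["tcp_rot"],1),"F",np.round(o["wrist_force"],1),"togo cm",np.round(d,2),"rv",np.round(rv,3))
E
python3 - <<'E'
from h import *
im=cv2.imread("pics/top0.png").astype(int).max(2)
H=np.array([.5463,-.1838])
# template: dark lobes on white collar, at z=.236 (top face)
ys,xs=np.mgrid[215:275,365:430]
W=np.array([atz("top",(u,v),.236)[:2] for u,v in zip(xs.ravel(),ys.ravel())]);I=im[215:275,365:430].ravel()
dark=(I<110)
best=[]
for dx in np.arange(-.008,.009,.002):
 for dy in np.arange(-.008,.009,.002):
  q=W-H-[dx,dy];r=np.hypot(*q.T);a=np.degrees(np.arctan2(q[:,1],q[:,0]));ring=r<.05
  for th in range(0,120,1):
    ins=r<.015
    for k in range(3):
      t=np.radians(th+120*k);u=q@[np.cos(t),np.sin(t)];v=q@[-np.sin(t),np.cos(t)]
      ins|=(abs(v)<.0085)&(u>0)&(u<.0465)
    best.append(((ins!=dark)[ring].mean(),dx,dy,th))
best.sort();print(best[:6])
K=np.load("m_top_wheel.npy")
togo(.466,.080,.2,165)
E
for i in 1 2 3 4; do python3 -m pendant '[[[0,0,0,0,0,-0.12,0],[0,0,0,0,0,-0.12,0],[0,0,0,0,0,-0.12,0],[0,0,0,0,0,-0.12,0],[0,0,0,0,0,-0.12,0]]]' 40; done
python3 -c "
from h import *;togo(.466,.080,.2,165)"
```

```text
time: 2.52
ee_pos: [0.176, -0.5211, 0.2313]
tcp_rot: [180.0, 0.0, 54.1]
wrist_force: [-0.6, -0.5, -0.4]
opening: 0.0255
time: 2.93
ee_pos: [0.176, -0.5211, 0.2313]
tcp_rot: [-180.0, -0.0, 90.0]
wrist_force: [-0.9, -0.5, 0.5]
opening: 0.0002
time: 3.35
ee_pos: [0.176, -0.5211, 0.2313]
tcp_rot: [-180.0, -0.0, 125.8]
wrist_force: [-0.5, -0.0, 0.6]
opening: -0.0003
time: 3.77
ee_pos: [0.176, -0.5211, 0.2313]
tcp_rot: [-180.0, -0.0, 161.6]
wrist_force: [-1.3, 0.1, -0.8]
opening: 0.0002
t3.77 pos [ 0.176  -0.5211  0.2313] rpy [-180.    -0.   161.6] F [-1.3  0.1 -0.8] togo cm [-8.52 66.19  3.13] rv [-0.   -0.   -0.06]Traceback (most recent call last):
  File "<stdin>", line 6, in <module>
  File "h.py", line 9, in atz
    o,d=ray(c,uv);return o+d*(z-o[2])/d[2]
        ~~~^^^^^^
  File "h.py", line 7, in ray
    K,P=cal(c);d=P[:3,:3]@np.linalg.solve(K,[uv[0],uv[1],1.]);return P[:3,3],d
        ~~~^^^
  File "h.py", line 5, in cal
    d=bot.get_calibration(c);return np.array(d["intrinsics"]),np.array(d["pose"])
ValueError: time passes only in moves, steps and waits
```

```bash
sed -i 's/^def cal(c):/import functools\n@functools.lru_cache(None)\ndef cal(c):/' h.py
for i in 1 2 3; do python3 -m pendant '[[[-0.5,3.9,0,0,0,-0.004,0],[-0.5,3.9,0,0,0,-0.004,0],[-0.5,3.9,0,0,0,-0.004,0],[-0.5,3.9,0,0,0,-0.004,0],[-0.5,3.9,0,0,0,-0.004,0]]]' |head -3; done
cat > fit.py <<'E'
from h import *
import sys
im=cv2.imread(sys.argv[1]).astype(int).max(2)
H=np.array([.5463,-.1838])
ys,xs=np.mgrid[215:275,365:430]
W=np.array([atz("top",(u,v),.236)[:2] for u,v in zip(xs.ravel(),ys.ravel())]);I=im[215:275,365:430].ravel()
dark=(I<110);best=[]
for dx in np.arange(-.008,.009,.002):
 for dy in np.arange(-.008,.009,.002):
  q=W-H-[dx,dy];r=np.hypot(*q.T);ring=r<.05
  for th in range(0,120,1):
    ins=r<.015
    for k in range(3):
      t=np.radians(th+120*k);u=q@[np.cos(t),np.sin(t)];v=q@[-np.sin(t),np.cos(t)]
      ins|=(abs(v)<.0085)&(u>0)&(u<.0465)
    best.append((round((ins!=dark)[ring].mean(),4),round(dx,4),round(dy,4),th))
best.sort();print(best[:8])
E
python3 fit.py pics/top0.png
python3 -c "
from h import *;togo(.466,.080,.083,165)"
```

```text
time: 4.18
ee_pos: [0.258, -0.3417, 0.2275]
tcp_rot: [179.9, -0.2, 162.9]
time: 4.6
ee_pos: [0.3387, -0.1533, 0.2284]
tcp_rot: [179.9, 0.0, 163.9]
time: 5.02
ee_pos: [0.4163, 0.0381, 0.2305]
tcp_rot: [179.9, 0.4, 165.1]
[(np.float64(0.0915), np.float64(0.0), np.float64(0.002), 29), (np.float64(0.0954), np.float64(-0.002), np.float64(0.002), 28), (np.float64(0.0954), np.float64(-0.002), np.float64(0.004), 31), (np.float64(0.0967), np.float64(-0.002), np.float64(0.002), 29), (np.float64(0.0977), np.float64(0.0), np.float64(0.002), 28), (np.float64(0.0977), np.float64(0.0), np.float64(0.002), 30), (np.float64(0.098), np.float64(-0.002), np.float64(0.004), 30), (np.float64(0.0989), np.float64(-0.002), np.float64(0.002), 27)]
t5.02 pos [0.4163 0.0381 0.2305] rpy [179.9   0.4 165.1] F [ 0.5 -1.8 -0.2] togo cm [-3.62  5.3  14.79] rv [0.002 0.007 0.002]
```

```bash
python3 -m pendant '[[[-1.8,2.6,0,0,0,0,0],[-1.8,2.6,0,0,0,0,0],[0,0,3.6,0,0,0,0],[0,0,3.6,0,0,0,0],[0,0,3.6,0,0,0,0]]]'|head -3
python3 -m pendant '[[[0,0,3.2,0,0,0,0],[0,0,0.6,0,0,0,0],[0,0,0,0,0,0,0]]]'|head -3
python3 - <<'E'
from h import *
togo(.466,.080,.083,165)
im=snap("top","t1");cv2.imwrite("pics/t1c.png",cv2.resize(im[190:330,200:440,::-1],None,fx=3,fy=3))
E
```

```text
time: 5.43
ee_pos: [0.475, 0.0921, 0.1288]
tcp_rot: [179.4, 1.3, 165.8]
time: 5.68
ee_pos: [0.4726, 0.0924, 0.0825]
tcp_rot: [179.6, 0.8, 165.9]
t5.68 pos [0.4726 0.0924 0.0825] rpy [179.6   0.8 165.9] F [-0.1 -0.   0.3] togo cm [ 0.34 -1.36 -0.06] rv [0.007 0.015 0.015]
```

View pics/t1c.png

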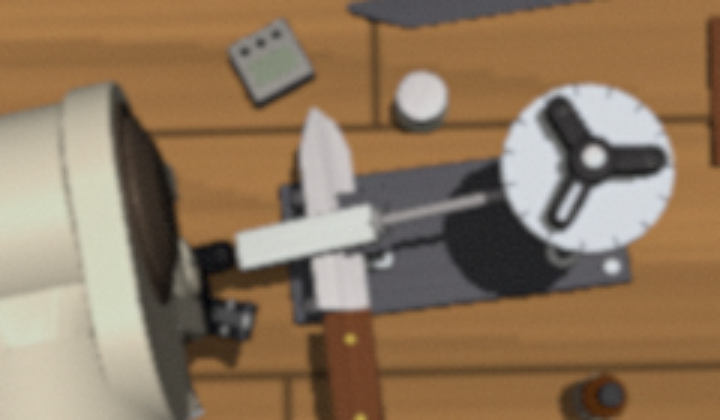

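```bash
python3 - <<'E'
from h import *
P=np.array([.541,-.147]);prev=np.array(bot.get_obs()["ee_pos"][:2]);y=np.radians(165.9)
X=np.array([np.cos(y),np.sin(y)]);Y=np.array([np.sin(y),-np.cos(y)])
for th in range(100,44,-5):
    a=np.radians(th);u=np.array([np.cos(a),np.sin(a)]);t=np.array([u[1],-u[0]]);p=P+.236*u-.025*t
    d=(p-prev)*100;print(th,np.round(p,3),round(d@X,2),round(d@Y,2));prev=p
E
```

```text
100 [0.475 0.081] -0.54 -1.03
95 [0.496 0.086] -1.83 0.96
90 [0.516 0.089] -1.91 0.8
85 [0.537 0.09 ] -1.97 0.63
80 [0.557 0.09 ] -2.02 0.45
75 [0.578 0.087] -2.05 0.28
70 [0.598 0.083] -2.07 0.1
65 [0.618 0.077] -2.07 -0.09
60 [0.637 0.07 ] -2.05 -0.26
55 [0.656 0.061] -2.02 -0.44
50 [0.674 0.05 ] -1.98 -0.62
45 [0.69  0.038] -1.91 -0.79
```

```bash
python3 -m pendant '[[[-0.5,-1.0,0,0,0,0,0],[-1.0,0.5,0,0,0,0,0],[-1.0,0.5,0,0,0,0,0],[-1.0,0.4,0,0,0,0,0],[-1.0,0.4,0,0,0,0,0]]]'
python3 -m pendant '[[[-1.0,0.3,0,0,0,0,0],[-1.0,0.3,0,0,0,0,0],[-1.0,0.2,0,0,0,0,0],[-1.0,0.2,0,0,0,0,0],[-1.0,0.1,0,0,0,0,0]]]'
```

```text
time: 6.15
ee_pos: [0.5229, 0.0864, 0.0956]
tcp_rot: [179.4, 1.5, 165.8]
wrist_force: [-1.6, 0.3, -0.5]
opening: 0.0002
time: 6.57
ee_pos: [0.5825, 0.0814, 0.1113]
tcp_rot: [179.0, 2.3, 165.7]
wrist_force: [-0.1, 0.4, 0.7]
opening: -0.0
```

```bash
python3 - <<'E'
from h import *
togo(.578,.087,.083,165)
im=snap("top","t2");cv2.imwrite("pics/t2c.png",cv2.resize(im[150:330,200:440,::-1],None,fx=3,fy=3))
for c in("side",):
  bot.camera(c)
  for m in bot.mark_of(c,"grip_mid")[:2]: print(c,m,atz(c,m["uv"],.098))
E
```

```text
t6.57 pos [0.5825 0.0814 0.1113] rpy [179.    2.3 165.7] F [-0.1  0.4  0.7] togo cm [0.69 0.39 2.81] rv [0.017 0.04  0.013]
side {'uv': [291.4, 217.3], 'confidence': 0.52} [0.58597583 0.07450304 0.098     ]
```

View pics/t2c.png

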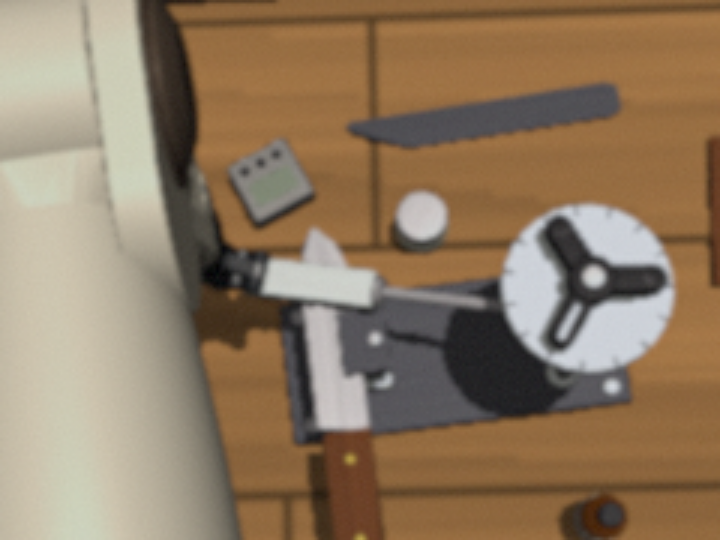

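```bash
python3 -m pendant '[[[1.5,0,0,0.01,0.02,0,0],[1.5,0,0.2,0.01,0.02,0,0],[1.0,0,0.7,0,0,0,0],[0,0,1.2,0,0,0,0],[0,0,0,0,0,0,0]]]'
python3 -c "
from h import *;togo(.550,.087,.080,165)"
```

```text
time: 7.13
ee_pos: [0.5377, 0.0913, 0.0907]
tcp_rot: [-179.7, -0.2, 165.7]
wrist_force: [0.9, -0.3, -1.3]
opening: -0.0001
t7.13 pos [0.5377 0.0913 0.0907] rpy [-179.7   -0.2  165.7] F [ 0.9 -0.3 -1.3] togo cm [-1.3  -0.1   1.06] rv [-0.005 -0.004  0.012]
```

```bash
python3 -m pendant '[[[0,0,1.0,0,0,0,0],[0,0,0.1,0,0,0,0],[-0.8,0.1,0.1,0,0,0,0],[-0.8,0.1,0.1,0,0,0,0],[-0.8,0.1,0.1,0,0,0,0]]]'
python3 -c "
from h import *;togo(.578,.087,.080,165)"
```

```text
time: 7.55
ee_pos: [0.5617, 0.0883, 0.0754]
tcp_rot: [-179.7, -0.3, 165.8]
wrist_force: [-0.0, 0.4, 0.5]
opening: 0.0
t7.55 pos [0.5617 0.0883 0.0754] rpy [-179.7   -0.3  165.8] F [-0.   0.4  0.5] togo cm [-1.61  0.27 -0.47] rv [-0.006 -0.004  0.013]
```

```bash
python3 -m pendant '[[[-1.0,0.2,0,0,0,0,0],[-1.0,0.1,0.1,0,0,0,0],[-1.0,0.0,0.1,0,0,0,0]]]'
python3 -c "
from h import *;togo(.598,.083,.080,165)"
python3 -m pendant '[[[-0.8,0,0.1,0,0,0,0],[-0.8,0,0.1,0,0,0,0],[-0.8,0,0.1,0,0,0,0]]]'
python3 -c "
from h import *;togo(.618,.077,.080,165)"
```

```text
time: 7.8
ee_pos: [0.5954, 0.0832, 0.073]
tcp_rot: [-179.7, -0.2, 165.7]
wrist_force: [-0.9, 0.6, 0.0]
opening: 0.0004
t7.80 pos [0.5954 0.0832 0.073 ] rpy [-179.7   -0.2  165.7] F [-0.9  0.6  0. ] togo cm [-0.26  0.04 -0.7 ] rv [-0.006 -0.004  0.013]
time: 8.05
ee_pos: [0.6226, 0.0762, 0.0692]
tcp_rot: [-179.7, -0.2, 165.7]
wrist_force: [-0.2, -0.0, 0.1]
opening: -0.0002
t8.05 pos [0.6226 0.0762 0.0692] rpy [-179.7   -0.2  165.7] F [-0.2 -0.   0.1] togo cm [ 0.47 -0.04 -1.08] rv [-0.006 -0.004  0.012]
```

```bash
python3 -m pendant '[[[-0.8,-0.1,-0.4,0,0,0,0],[-0.8,-0.15,-0.4,0,0,0,0],[-0.8,-0.15,-0.1,0,0,0,0]]]'
python3 -c "
from h import *;togo(.656,.061,.080,165)"
python3 -m pendant '[[[-0.7,-0.2,0,0,0,0,0],[-0.7,-0.2,0,0,0,0,0],[-0.4,-0.1,0,0,0,0,0]]]'
python3 - <<'E'
from h import *
togo(.669,.053,.080,165)
im=snap("top","t3");cv2.imwrite("pics/t3c.png",cv2.resize(im[150:330,200:440,::-1],None,fx=3,fy=3))
E
```

```text
time: 8.3
ee_pos: [0.647, 0.0657, 0.0766]
tcp_rot: [-179.6, -0.4, 165.7]
wrist_force: [-1.0, 0.0, -0.4]
opening: -0.0002
t8.30 pos [0.647  0.0657 0.0766] rpy [-179.6   -0.4  165.7] F [-1.   0.  -0.4] togo cm [-0.98 -0.23 -0.35] rv [-0.007 -0.007  0.012]
time: 8.55
ee_pos: [0.6658, 0.0551, 0.076]
tcp_rot: [-179.6, -0.4, 165.7]
wrist_force: [-0.5, 0.4, 0.8]
opening: 0.0001
t8.55 pos [0.6658 0.0551 0.076 ] rpy [-179.6   -0.4  165.7] F [-0.5  0.4  0.8] togo cm [-0.36 -0.12 -0.41] rv [-0.007 -0.007  0.012]
```

View pics/t3c.png

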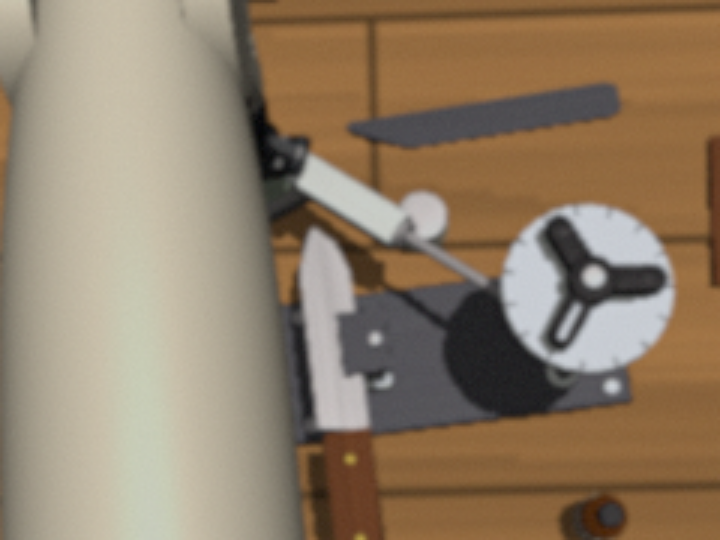

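```bash
python3 -m pendant '[[[-0.5,-0.2,-0.1,0,0,0,0],[-0.4,-0.15,0,0,0,0,0]]]'
python3 -m pendant '[[[-0.4,-0.15,0,0,0,0,0],[0,0,0,0,0,0,0]]]'
python3 -m pendant '[[[-0.4,-0.15,0,0,0,0,0],[0,0,0,0,0,0,0]]]'
```

```text
time: 8.77
ee_pos: [0.6739, 0.0492, 0.0764]
tcp_rot: [-179.6, -0.5, 165.7]
wrist_force: [-4.8, 3.2, 1.0]
opening: -0.0
time: 8.93
ee_pos: [0.6746, 0.0485, 0.0756]
tcp_rot: [-179.8, -0.9, 165.8]
wrist_force: [-9.5, 5.2, 3.7]
opening: -0.0004
time: 9.1
ee_pos: [0.6742, 0.0486, 0.0752]
tcp_rot: [-179.9, -1.5, 165.9]
wrist_force: [-9.1, 4.2, 5.3]
opening: -0.0005
```

```bash
python3 -m pendant '[[[1.0,0.1,0,0,0,0,0],[1.0,0.1,0,0,0.02,0,0],[0,0,-3.8,0,0,0,0],[0,0,-3.8,0,0,0,0],[0,0,-3.8,0,0,0,0]]]'
python3 -m pendant '[[[0,0,-3.8,0,0,0,0],[0,0,-3.8,0,0,0,0],[0,0,-3.8,0,0,0,0],[0,0,0,0,0,0,0]]]'|head -3
python3 - <<'E'
from h import *
togo(.549,-.147,.29,175)
E
```

```text
time: 9.52
ee_pos: [0.6541, 0.0549, 0.1822]
tcp_rot: [-179.6, -3.9, 165.9]
wrist_force: [1.5, -0.3, 0.5]
opening: 0.0004
time: 9.85
ee_pos: [0.6611, 0.0535, 0.3074]
tcp_rot: [-179.8, -3.4, 166.0]
t9.85 pos [0.6611 0.0535 0.3074] rpy [-179.8   -3.4  166. ] F [-1.1  0.7  1.1] togo cm [  5.9  -22.16   2.17] rv [ 0.001 -0.059 -0.157]
```

```bash
python3 -m pendant '[[[1.0,-3.5,0,0,-0.015,-0.03,0],[1.0,-3.5,0,0,-0.015,-0.03,0],[1.0,-3.5,0,0,-0.015,-0.03,0],[1.0,-3.5,0,0,-0.015,-0.03,0],[1.0,-3.5,0,0,0,-0.03,0]]]'|head -3
python3 - <<'E'
from h import *
togo(.549,-.147,.29,175)
im=snap("top","t4");s=snap("side","s4")
cv2.imwrite("pics/t4c.png",np.hstack([cv2.resize(im[170:300,240:370+75,::-1],None,fx=2,fy=2),cv2.resize(s[160:290,200:395,::-1],None,fx=2,fy=2)]))
E
```

```text
time: 10.27
ee_pos: [0.5834, -0.1085, 0.3062]
tcp_rot: [180.0, 0.1, 175.5]
t10.27 pos [ 0.5834 -0.1085  0.3062] rpy [1.800e+02 1.000e-01 1.755e+02] F [ 0.6 -0.7  0.2] togo cm [ 3.12 -4.12  1.61] rv [0.    0.002 0.008]
```

View pics/t4c.png

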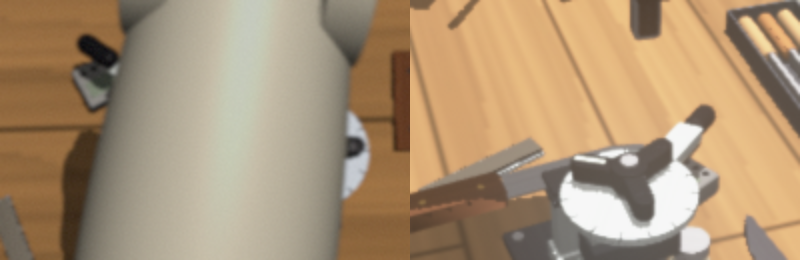

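```bash
python3 -m pendant '[[[1.5,-2.0,0,0,0,0,0],[1.5,-2.0,0,0,0,0,0],[0,0,0,0,0,0,0]]]'|head -3
python3 -c "
from h import *;togo(.549,-.147,.224,175)"
```

```text
time: 10.62
ee_pos: [0.5477, -0.1506, 0.3068]
tcp_rot: [180.0, 0.0, 175.0]
t10.62 pos [ 0.5477 -0.1506  0.3068] rpy [180.   0. 175.] F [ 0.1 -0.4 -0.1] togo cm [-0.09  0.37  8.28] rv [0.    0.001 0.001]
```

```bash
python3 -m pendant '[[[-0.1,0.4,1.5,0,0,0,0],[0,0,1.5,0,0,0,0],[0,0,1.5,0,0,0,0],[0,0,0,0,0,0,0]]]'
python3 - <<'E'
from h import *
togo(.549,-.147,.224,175)
s=snap("side","s5")
cv2.imwrite("pics/s5c.png",cv2.resize(s[190:290,250:380,::-1],None,fx=5,fy=5,interpolation=cv2.INTER_CUBIC))
E
```

```text
time: 10.95
ee_pos: [0.5498, -0.1463, 0.2621]
tcp_rot: [179.9, 0.2, 174.9]
wrist_force: [-0.5, 0.4, -0.0]
opening: 0.0001
t10.95 pos [ 0.5498 -0.1463  0.2621] rpy [179.9   0.2 174.9] F [-0.5  0.4 -0. ] togo cm [ 0.08 -0.08  3.81] rv [ 0.001  0.003 -0.002]
```

View pics/s5c.png

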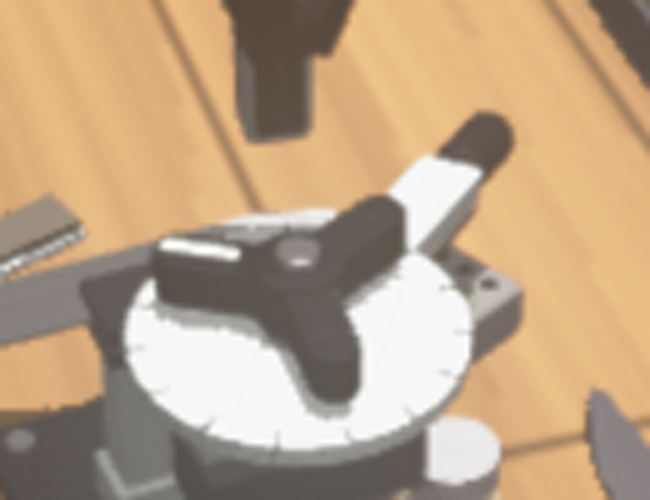

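```bash
cat >> h.py <<'E'
def pol():
    o=bot.get_obs();d=np.array(o["ee_pos"][:2])-[.546,-.183];a=np.degrees(np.arctan2(d[1],d[0]))
    f=np.array(o["wrist_force"]);t=np.radians(a);tan=np.array([np.sin(t),-np.cos(t)]);
    print("t%.2f r=%.1fmm alpha=%.1f yaw-90=%.1f z=%.4f rp=%s Ftan=%.1f Frad=%.1f Fz=%.1f"%(o["time"],1e3*np.hypot(*d),a,o["tcp_rot"][2]-90,o["ee_pos"][2],np.round(o["tcp_rot"][:2],1),f[:2]@tan,f[0]*np.cos(t)+f[1]*np.sin(t),f[2]))
E
python3 -m pendant '[[[0,0,1.5,0,0,0,0],[0,0,1.5,0,0,0,0],[0,0,0.7,0,0,0,0],[0,0,0,0,0,0,0]]]'|head -2
python3 -c "from h import *;pol()"
python3 -m pendant '[[[-0.25,0,0,0,0,0.07,0],[-0.25,0,0,0,0,0.07,0],[-0.25,0,0,0,0,0.07,0],[0,0,0,0,0,0,0]]]'|head -2
python3 -c "from h import *;pol()"
```

```text
time: 11.33
ee_pos: [0.5521, -0.1448, 0.2297]
t11.33 r=38.7mm alpha=81.0 yaw-90=85.0 z=0.2297 rp=[180.    0.5] Ftan=-0.7 Frad=-0.2 Fz=-0.3
time: 11.67
ee_pos: [0.5608, -0.1452, 0.2342]
t11.67 r=40.6mm alpha=68.6 yaw-90=72.5 z=0.2342 rp=[179.8   0.6] Ftan=0.2 Frad=-0.4 Fz=0.2
```

```bash
python3 -m pendant '[[[0,-0.35,0.6,0,-0.01,0.06,0],[0,0,0.4,0,0,0,0],[0,0,0,0,0,0,0]]]'|head -2
python3 -c "from h import *;pol()"
```

```text
time: 11.92
ee_pos: [0.5609, -0.1483, 0.2268]
t11.92 r=37.8mm alpha=66.8 yaw-90=69.4 z=0.2268 rp=[179.8   1.3] Ftan=-1.3 Frad=0.8 Fz=-0.3
```

```bash
python3 -m pendant '[[[0,0,0.3,0,0.02,0.03,0],[-0.2,-0.05,0,0,0,0.05,0],[-0.2,0,0.05,0,0,0.05,0],[0,0,0,0,0,0,0]]]'|head -1
python3 -c "from h import *;pol()"
python3 -m pendant '[[[-0.2,0,0.05,0,0,0.05,0],[0,0,0,0,0,0,0]]]'|head -1
python3 -c "from h import *;pol()"
```

```text
time: 12.25
t12.25 r=38.2mm alpha=62.6 yaw-90=62.3 z=0.2255 rp=[179.7  -0. ] Ftan=-0.2 Frad=-0.4 Fz=-0.3
time: 12.42
t12.42 r=38.7mm alpha=61.6 yaw-90=59.8 z=0.2257 rp=[179.7  -0.2] Ftan=0.1 Frad=0.4 Fz=-1.0
```

```bash
for i in 1 2 3; do python3 -m pendant '[[[-0.3,-0.05,0.05,0,0,0.04,0],[-0.1,0,0,0,0,0,0]]]'|head -1
python3 -c "from h import *;pol()"; done
```

```text
time: 12.58
t12.58 r=38.8mm alpha=59.8 yaw-90=57.9 z=0.2258 rp=[179.6  -0.5] Ftan=-4.7 Frad=-0.3 Fz=-0.5
time: 12.75
t12.75 r=39.0mm alpha=58.7 yaw-90=56.0 z=0.2259 rp=[179.6  -0.9] Ftan=-4.4 Frad=0.1 Fz=-0.5
time: 12.92
t12.92 r=39.3mm alpha=57.7 yaw-90=54.2 z=0.2260 rp=[179.6  -1.3] Ftan=-4.3 Frad=0.1 Fz=0.2
```

```bash
for i in 1 2 3 4; do python3 -m pendant '[[[-0.35,-0.1,0.05,0,-0.01,0.03,0],[-0.3,-0.05,0,0,0,0.03,0]]]'|head -1
python3 -c "from h import *;pol()"; done
```

```text
time: 13.08
t13.08 r=39.2mm alpha=55.1 yaw-90=51.3 z=0.2260 rp=[179.5  -1.3] Ftan=-14.0 Frad=3.9 Fz=0.1
time: 13.25
t13.25 r=39.4mm alpha=53.3 yaw-90=48.3 z=0.2260 rp=[179.4  -1.3] Ftan=-12.9 Frad=4.0 Fz=0.4
time: 13.42
t13.42 r=39.6mm alpha=51.4 yaw-90=45.3 z=0.2260 rp=[179.2  -1.3] Ftan=-12.6 Frad=3.4 Fz=0.0
time: 13.58
t13.58 r=39.9mm alpha=49.5 yaw-90=42.4 z=0.2261 rp=[179.1  -1.3] Ftan=-11.2 Frad=4.0 Fz=-1.1
```

```bash
python3 -m pendant '[[[0,0,0,0,0,0,0],[0,0,0,0,0,0,0]]]'|head -1
python3 - <<'E'
from h import *
pol()
s=snap("side","s6")
cv2.imwrite("pics/s6c.png",cv2.resize(s[190:290,250:380,::-1],None,fx=5,fy=5,interpolation=cv2.INTER_CUBIC))
E
```

```text
time: 13.75
t13.75 r=40.7mm alpha=51.0 yaw-90=42.8 z=0.2267 rp=[179.1  -1.4] Ftan=1.1 Frad=-0.1 Fz=-0.3
```

View pics/s6c.png

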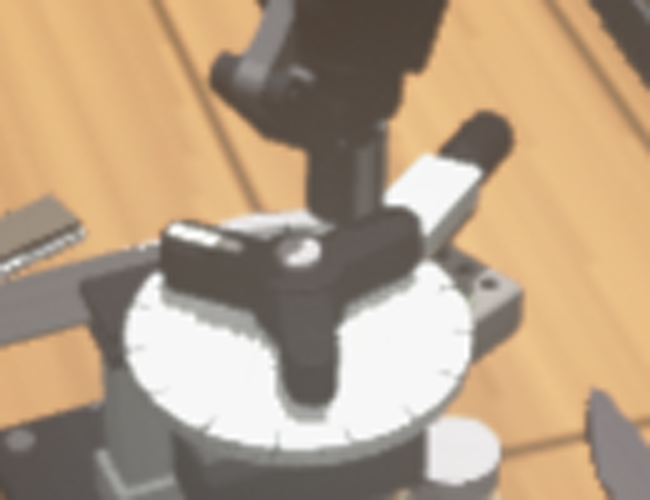

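```bash
for i in 1 2 3 4; do python3 -m pendant '[[[-0.4,-0.2,0.1,0,-0.01,0,0],[-0.3,-0.1,0,0,0,0.0,0]]]'|head -1
python3 -c "from h import *;pol()"; done
```

```text
time: 13.97
t13.97 r=39.5mm alpha=47.0 yaw-90=43.1 z=0.2266 rp=[178.8  -1.3] Ftan=-16.7 Frad=7.2 Fz=1.8
time: 14.13
t14.13 r=39.2mm alpha=45.0 yaw-90=43.6 z=0.2267 rp=[178.4  -1.2] Ftan=-14.1 Frad=4.2 Fz=0.6
time: 14.3
t14.30 r=38.7mm alpha=42.6 yaw-90=44.0 z=0.2267 rp=[178.1  -1.2] Ftan=-15.7 Frad=3.5 Fz=0.9
time: 14.47
t14.47 r=38.3mm alpha=40.4 yaw-90=44.4 z=0.2267 rp=[177.8  -1.2] Ftan=-14.6 Frad=3.3 Fz=0.1
```

```bash
cat >> h.py <<'E'
def lobes():
    bot.camera("side")
    for t in("lobe1",):
        for m in bot.mark_of("side",t):
            p=atz("side",m["uv"],.229)[:2]-[.546,-.183];a=np.degrees(np.arctan2(p[1],p[0]));print(t,round(m["confidence"],2),"r%.0f ang %.1f"%(1e3*np.hypot(*p),a),"mod %.1f"%((a-29)%120))
E
python3 -m pendant '[[[0,0,0,0.02,0,0,0],[0,0,0,0.02,0,0,0]]]'|head -1
python3 -c "from h import *;pol();lobes()"
```

```text
time: 14.63
t14.63 r=38.2mm alpha=41.6 yaw-90=44.6 z=0.2273 rp=[-180.    -1.2] Ftan=0.0 Frad=0.8 Fz=-0.2
lobe1 0.97 r35 ang 0.2 mod 91.2
lobe1 0.69 r40 ang -108.7 mod 102.3
lobe1 0.58 r38 ang 119.3 mod 90.3
```

```bash
for i in 1 2 3 4 5 6; do python3 -m pendant '[[[-0.45,-0.1,0.1,0.003,-0.01,0.04,0],[-0.4,-0.05,0.05,0.003,0,0.04,0]]]'|head -1
python3 -c "from h import *;pol()"; done; python3 -m pendant '[[[0,0,0,0,0,0,0]]]'|head -1
python3 -c "from h import *;pol();lobes()"
```

```text
time: 14.9
t14.90 r=38.5mm alpha=35.7 yaw-90=40.2 z=0.2265 rp=[-179.7   -1.1] Ftan=-24.9 Frad=1.2 Fz=9.1
time: 15.07
t15.07 r=38.9mm alpha=32.8 yaw-90=35.6 z=0.2267 rp=[-179.5   -1.2] Ftan=-20.1 Frad=1.9 Fz=5.1
time: 15.23
t15.23 r=39.2mm alpha=29.9 yaw-90=31.1 z=0.2266 rp=[-179.4   -1.3] Ftan=-19.7 Frad=2.2 Fz=4.5
time: 15.4
t15.40 r=39.6mm alpha=27.0 yaw-90=26.6 z=0.2267 rp=[-179.2   -1.3] Ftan=-19.5 Frad=2.3 Fz=6.0
time: 15.57
t15.57 r=39.9mm alpha=24.0 yaw-90=22.1 z=0.2267 rp=[-179.    -1.3] Ftan=-18.4 Frad=2.3 Fz=4.8
time: 15.73
t15.73 r=40.2mm alpha=20.7 yaw-90=17.7 z=0.2266 rp=[-178.8   -1.3] Ftan=-17.8 Frad=2.3 Fz=4.5
time: 15.82
t15.82 r=40.7mm alpha=22.0 yaw-90=17.6 z=0.2269 rp=[-178.9   -1.4] Ftan=-0.1 Frad=-0.1 Fz=-0.8
lobe1 0.88 r38 ang 108.2 mod 79.2
lobe1 0.78 r32 ang -20.0 mod 71.0
lobe1 0.66 r39 ang -126.1 mod 84.9
```

```bash
python3 -m pendant '[[[0,-0.2,0.1,-0.015,-0.02,-0.04,0],[0,0,0,0,0,0,0],[0,0,0,0,0,0,0]]]'|head -1
python3 - <<'E'
from h import *
pol();lobes()
s=snap("side","s7")
cv2.imwrite("pics/s7c.png",cv2.resize(s[190:290,250:380,::-1],None,fx=5,fy=5,interpolation=cv2.INTER_CUBIC))
E
```

```text
time: 16.17
t16.17 r=39.6mm alpha=20.5 yaw-90=20.3 z=0.2260 rp=[-180.    -0.2] Ftan=-1.9 Frad=0.5 Fz=0.7
lobe1 0.9 r36 ang -15.1 mod 75.9
lobe1 0.88 r40 ang -127.9 mod 83.1
lobe1 0.59 r39 ang 108.5 mod 79.5
```

View pics/s7c.png

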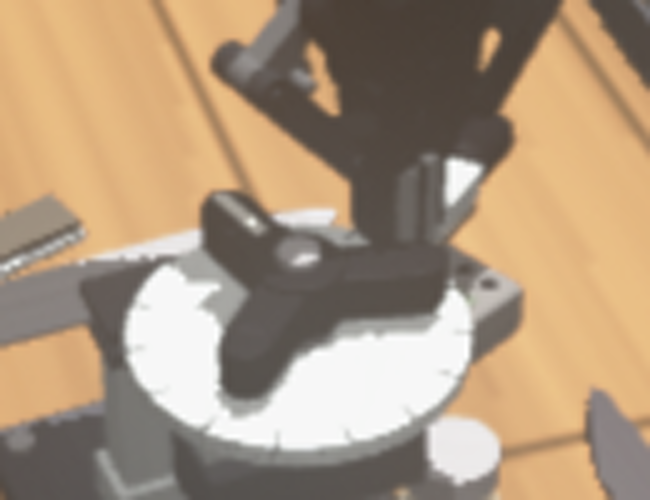

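```bash
python3 - <<'E'
from h import *
def w(x,y):return atz("side",(250+x/5,190+y/5),.238)[:2]
for n,a,b in(("s5",(163,243),(240,254)),("s6",(167,229),(240,247)),("s7",(217,198),(264,234))):
    A,B=w(*a),w(*b);C=w(300,252);m=(A+B)/2
    f=lambda d:round(np.degrees(np.arctan2(d[1],d[0])),1)
    print(n,"line dir",f(A-B),"from hub",f(A-C),f(m-C),f(m-np.array([.546,-.183])),C,np.hypot(*(A-C)),np.hypot(*(B-C)))
E
```

```text
s5 line dir 149.6 from hub 156.4 159.1 147.1 [ 0.54947359 -0.17770135] 0.04257419773808054 0.018447868931302822
s6 line dir 141.0 from hub 147.0 149.3 137.6 [ 0.54947359 -0.17770135] 0.04298661142774708 0.018673620521689322
s7 line dir 112.0 from hub 116.5 118.5 107.7 [ 0.54947359 -0.17770135] 0.03794549758085766 0.01434749904007229
```

```bash
for i in 1 2; do python3 -m pendant '[[[-0.4,-0.1,0.05,0.0,-0.01,0.03,0],[-0.35,-0.05,0.05,0.0,0,0.03,0]]]'|head -1
python3 -c "from h import *;pol()"; done; python3 -m pendant '[[[0.3,0,0,0,0,0,0],[0,0,0,0,0,0,0]]]'|head -1
python3 - <<'E'
from h import *
pol();lobes();snap("side","s8")
E
```

```text
time: 16.48
t16.48 r=39.5mm alpha=15.7 yaw-90=16.9 z=0.2257 rp=[ 1.799e+02 -1.000e-01] Ftan=-19.0 Frad=1.5 Fz=7.9
time: 16.65
t16.65 r=39.6mm alpha=12.8 yaw-90=13.5 z=0.2258 rp=[179.6  -0.2] Ftan=-17.7 Frad=0.4 Fz=5.0
time: 16.82
t16.82 r=40.1mm alpha=17.5 yaw-90=13.4 z=0.2260 rp=[179.6  -0.2] Ftan=0.2 Frad=-0.8 Fz=0.2
lobe1 0.96 r36 ang 100.8 mod 71.8
lobe1 0.78 r37 ang -26.3 mod 64.7
lobe1 0.71 r43 ang -131.2 mod 79.8
```

```bash
for i in 1 2 3 4 5 6 7 8; do python3 -m pendant '[[[-0.45,-0.1,0.06,0.003,-0.005,0.03,0],[-0.4,-0.05,0.05,0.003,-0.005,0.03,0]]]'|head -1
python3 -c "from h import *;pol()"; done; python3 -m pendant '[[[0,0,0,0,0,0,0],[0,0,0,0,0,0,0],[0,0,0,0,0,0,0]]]'|head -1
python3 -c "from h import *;pol();lobes()"
```

```text
time: 17.13
t17.13 r=39.2mm alpha=10.0 yaw-90=10.0 z=0.2252 rp=[179.8  -0.2] Ftan=-27.2 Frad=2.2 Fz=7.4
time: 17.3
t17.30 r=39.4mm alpha=7.5 yaw-90=6.7 z=0.2254 rp=[180.   -0.4] Ftan=-19.0 Frad=2.1 Fz=4.7
time: 17.47
t17.47 r=39.5mm alpha=5.0 yaw-90=3.4 z=0.2254 rp=[-179.9   -0.6] Ftan=-18.1 Frad=1.8 Fz=4.5
time: 17.63
t17.63 r=39.7mm alpha=2.5 yaw-90=0.1 z=0.2254 rp=[-179.7   -0.8] Ftan=-18.0 Frad=2.4 Fz=4.9
time: 17.8
t17.80 r=39.8mm alpha=-0.3 yaw-90=-3.1 z=0.2255 rp=[-179.6   -0.9] Ftan=-18.3 Frad=1.8 Fz=3.9
time: 17.97
t17.97 r=39.9mm alpha=-3.1 yaw-90=-6.4 z=0.2254 rp=[-179.4   -1. ] Ftan=-17.9 Frad=1.9 Fz=4.0
time: 18.13
t18.13 r=39.9mm alpha=-6.3 yaw-90=-9.7 z=0.2254 rp=[-179.2   -1.1] Ftan=-16.7 Frad=2.2 Fz=3.5
time: 18.3
t18.30 r=40.0mm alpha=-9.4 yaw-90=-13.0 z=0.2255 rp=[-179.    -1.2] Ftan=-17.7 Frad=1.8 Fz=3.4
time: 18.55
t18.55 r=40.7mm alpha=-8.8 yaw-90=-13.1 z=0.2255 rp=[-179.1   -1.2] Ftan=-0.0 Frad=-0.8 Fz=-0.0
lobe1 0.73 r32 ang -157.9 mod 53.1
lobe1 0.69 r39 ang 76.9 mod 47.9
```

```bash
for i in 1 2 3 4 5 6 7; do python3 -m pendant '[[[-0.45,-0.1,0.06,-0.002,-0.01,0.025,0],[-0.4,-0.05,0.05,-0.002,-0.005,0.025,0]]]'|head -1
python3 -c "from h import *;pol()"; done; python3 -m pendant '[[[0,0,0,0,0,0,0],[0,0,0,0,0,0,0],[0,0,0,0,0,0,0]]]'|head -1
python3 - <<'E'
from h import *
pol();lobes();s=snap("side","s9")
cv2.imwrite("pics/s9c.png",cv2.resize(s[190:290,250:380,::-1],None,fx=5,fy=5,interpolation=cv2.INTER_CUBIC))
E
```

```text
time: 18.82
t18.82 r=40.3mm alpha=-13.8 yaw-90=-15.8 z=0.2252 rp=[-179.5   -1. ] Ftan=-22.0 Frad=2.5 Fz=5.0
time: 18.98
t18.98 r=40.4mm alpha=-16.3 yaw-90=-18.6 z=0.2254 rp=[-180.    -0.9] Ftan=-18.0 Frad=3.4 Fz=2.4
time: 19.15
t19.15 r=40.5mm alpha=-18.8 yaw-90=-21.4 z=0.2254 rp=[179.5  -0.8] Ftan=-17.6 Frad=2.1 Fz=2.3
time: 19.32
t19.32 r=40.7mm alpha=-21.3 yaw-90=-24.1 z=0.2255 rp=[179.   -0.7] Ftan=-18.0 Frad=3.8 Fz=2.4
time: 19.48
t19.48 r=40.8mm alpha=-23.8 yaw-90=-26.9 z=0.2255 rp=[178.5  -0.7] Ftan=-18.0 Frad=2.6 Fz=1.8
time: 19.65
t19.65 r=41.0mm alpha=-26.5 yaw-90=-29.7 z=0.2256 rp=[178.   -0.7] Ftan=-17.5 Frad=3.0 Fz=2.4
time: 19.82
t19.82 r=41.0mm alpha=-29.5 yaw-90=-32.5 z=0.2257 rp=[177.5  -0.7] Ftan=-16.4 Frad=2.4 Fz=1.6
time: 20.07
t20.07 r=41.4mm alpha=-28.7 yaw-90=-32.5 z=0.2260 rp=[177.4  -0.7] Ftan=-0.1 Frad=0.1 Fz=0.8
lobe1 0.97 r37 ang -164.1 mod 46.9
lobe1 0.73 r259 ang -127.8 mod 83.2
lobe1 0.71 r38 ang 65.2 mod 36.2
lobe1 0.67 r38 ang -64.3 mod 26.7
```

View pics/s9c.png

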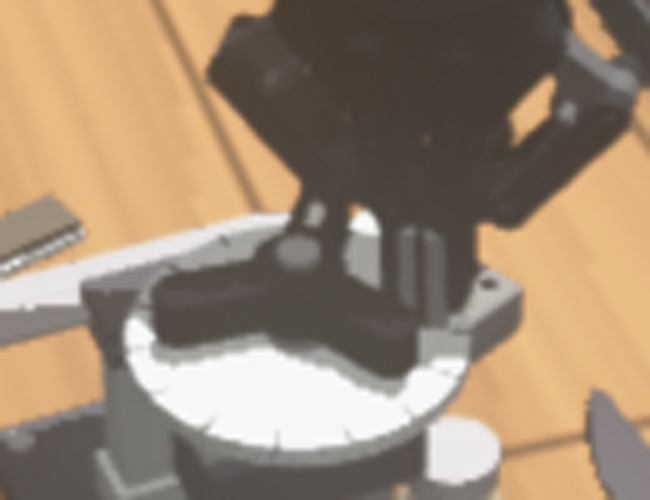

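```bash
for i in 1 2; do python3 -m pendant '[[[-0.4,-0.1,0.06,0.02,-0.005,0.02,0],[-0.3,-0.05,0.05,0.01,-0.005,0.02,0]]]'|head -1
python3 -c "from h import *;pol()"; done; python3 -m pendant '[[[0.5,0,0,0,0,0,0],[0.3,0,0,0,0,0,0],[0,0,0,0,0,0,0]]]'|head -1
python3 - <<'E'
from h import *
pol();lobes()
E
```

```text
time: 20.38
t20.38 r=40.7mm alpha=-33.1 yaw-90=-34.8 z=0.2258 rp=[179.1  -0.8] Ftan=-15.4 Frad=2.6 Fz=1.1
time: 20.55
t20.55 r=40.5mm alpha=-35.5 yaw-90=-37.1 z=0.2256 rp=[-179.3   -0.9] Ftan=-12.9 Frad=1.4 Fz=1.4
time: 20.8
t20.80 r=42.1mm alpha=-24.2 yaw-90=-37.2 z=0.2252 rp=[-179.1   -0.8] Ftan=-0.1 Frad=0.5 Fz=1.2
lobe1 0.97 r36 ang 53.7 mod 24.7
lobe1 0.76 r40 ang -71.5 mod 19.5
lobe1 0.55 r37 ang 172.0 mod 23.0
```

```bash
python3 -m pendant '[[[0,0,-2,0,0,0,0],[0,0,-3,0,0,0,0],[0,0,-3.5,0,0,0,0],[0,0,-3.5,0,0,0,0]]]'|head -2
for i in 1 2; do python3 -m pendant '[[[3.0,2.5,-1.5,0,0,0,0],[3.0,2.5,-1.5,0,0,0,0],[3.0,2.5,0,0,0,0,0],[3.0,2.5,0,0,0,0,0],[0,0,0,0,0,0,0]]]'|head -2;done
python3 - <<'E'
from h import *
pol();lobes()
s=snap("side","s10");t=snap("top","t10")
cv2.imwrite("pics/f.png",np.vstack([cv2.resize(s[190:290,240:400,::-1],None,fx=3,fy=3),cv2.resize(t[180:280,250:410,::-1],None,fx=3,fy=3)]))
for n in("pin_jar","angle_cube","oil_bottle","spare_stone","scale_a","knife_blank"):
  print(n,[np.round(atz("side",m["uv"],0)[:2],3) for m in bot.mark_of("side",n)[:2]],[np.round(atz("top",m["uv"],0)[:2],3) for m in bot.mark_of("top",n)[:2]])
E
```

```text
time: 21.23
ee_pos: [0.581, -0.2033, 0.3403]
time: 21.65
ee_pos: [0.6758, -0.1766, 0.3429]
time: 22.07
ee_pos: [0.7559, -0.1275, 0.3082]
t22.07 r=217.1mm alpha=14.8 yaw-90=-37.5 z=0.3082 rp=[176.3  -2.8] Ftan=0.1 Frad=-0.1 Fz=-1.0
lobe1 0.9 r42 ang 59.8 mod 30.8
lobe1 0.85 r33 ang -169.4 mod 41.6
lobe1 0.6 r42 ang -74.0 mod 17.0
pin_jar [array([ 0.642, -0.073])] []
angle_cube [array([ 0.549, -0.18 ])] [array([0.678, 0.034])]
oil_bottle [array([ 0.404, -0.206])] [array([ 0.412, -0.202]), array([0.677, 0.037])]
spare_stone [array([0.474, 0.134]), array([ 0.401, -0.208])] [array([0.467, 0.136])]
scale_a [array([ 0.645, -0.322]), array([0.674, 0.036])] [array([ 0.496, -0.345]), array([ 0.655, -0.328])]
knife_blank [array([ 0.723, -0.135])] [array([ 0.412, -0.208]), array([0.471, 0.133])]
```

View pics/f.png

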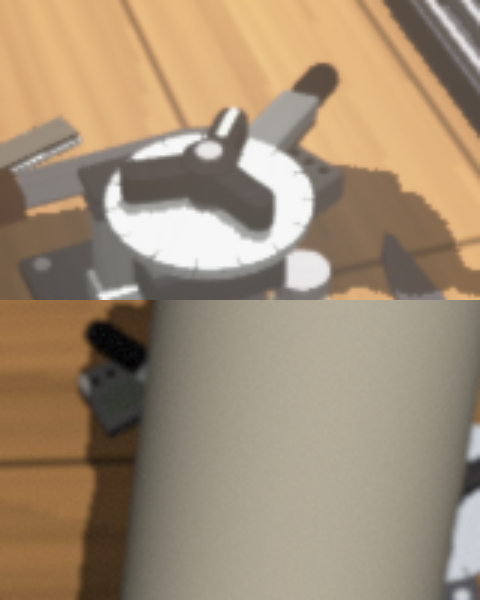

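```bash
python3 -c "
from h import *;togo(.6,.12,.34,55)
def w(x,y):return atz('side',(240+x/3,190+y/3),.238)[:2]
d=w(236,112)-w(222,140);print(np.degrees(np.arctan2(d[1],d[0])));d=(w(236,112)+w(222,140))/2-[.546,-.183];print(np.degrees(np.arctan2(d[1],d[0])))"
```

```text
t22.87 pos [ 0.754  -0.1295  0.3116] rpy [176.2  -2.8  52.4] F [ 0.2  0.1 -0.7] togo cm [ 10.5  -27.21  -4.16] rv [ 0.068 -0.047 -0.047]
55.273861851086565
49.521166654102565
```

```bash
for i in 1 2; do python3 -m pendant '[[[1.3,-3.4,-0.5,0.007,-0.005,0,0],[1.3,-3.4,-0.5,0.007,-0.005,0,0],[1.3,-3.4,-0.5,0.007,-0.005,0,0],[1.3,-3.4,-0.5,0.007,-0.005,0,0],[0,0,0,0,0,0,0]]]'|head -2;done
python3 - <<'E'
from h import *
lobes();t=snap("top","t11")
cv2.imwrite("pics/g.png",cv2.resize(t[180:300,240:440,::-1],None,fx=4,fy=4))
for n in("pin_jar","angle_cube","grip_mid","pivot_pin","scale_a","oil_bottle","knife_blank"):
  print(n,[np.round(atz("top",m["uv"],dict(grip_mid=.098,pivot_pin=.16).get(n,0))[:2],3) for m in bot.mark_of("top",n)[:2]])
E
python3 fit.py pics/t11.png
```

```text
time: 23.28
ee_pos: [0.6795, -0.007, 0.3163]
time: 23.7
ee_pos: [0.5999, 0.1219, 0.3341]
lobe1 0.85 r35 ang 176.6 mod 27.6
lobe1 0.81 r34 ang -61.9 mod 29.1
lobe1 0.72 r40 ang 58.0 mod 29.0
pin_jar [array([ 0.639, -0.083])]
angle_cube [array([ 0.652, -0.333]), array([0.677, 0.039])]
grip_mid [array([0.691, 0.031])]
pivot_pin [array([ 0.543, -0.146])]
scale_a [array([ 0.649, -0.33 ]), array([ 0.493, -0.35 ])]
oil_bottle [array([ 0.651, -0.335]), array([ 0.41 , -0.204])]
knife_blank [array([ 0.725, -0.119])]
[(np.float64(0.0945), np.float64(-0.002), np.float64(0.004), 56), (np.float64(0.0963), np.float64(-0.002), np.float64(0.004), 55), (np.float64(0.0989), np.float64(-0.002), np.float64(0.002), 55), (np.float64(0.0993), np.float64(-0.004), np.float64(0.004), 56), (np.float64(0.0994), np.float64(0.0), np.float64(0.002), 53), (np.float64(0.1011), np.float64(-0.004), np.float64(0.004), 57), (np.float64(0.1015), np.float64(-0.004), np.float64(0.004), 55), (np.float64(0.1015), np.float64(-0.002), np.float64(0.002), 54)]
```

```bash
python3 -c "from h import *;print(bot.job_done())"
```

```text
the job is handed in; nothing more can be done
None
```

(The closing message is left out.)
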